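# Refit a battery cover and lock it with a hold-to-move slide

### The job

Refit the blue battery cover on the instrument: tuck its yellow lip under the dark ledge and lower the other end until the cover lies flat over the cells. Then squeeze the orange lock tab on the metal slide against the black post beside it, keep it pressed while you push the slide fully home over the cover's free edge, and let go so that the tab springs back and the slide locks. Leave the other things on the mat where they are.

Things in the scene. Friction and masses are not known exactly. Their poses are not given: they have to be found in the camera images.
- instrument: Beige instrument lying on its face, fixed to the bench, 170 (x) x 340 (y) x 80 mm high. Origin: centre of its underside, z up. Flat deck at z 80. On it, in its frame (mm): open bay with green cells (y -88 to 0), light guides 6 high along both sides (inner faces x +-47) and an end wall 6 high (y 18 to 26) around the cover's place, dark ledge at the -y end, metal slide at the +y end.
- ledge_edge (a point): Middle of the dark steel ledge's lower front edge: instrument frame x 0, y -100, z 91 mm (11 above the deck). The ledge is 110 mm wide in x, reaches back to y -122 (stop) and up to 19 mm above the deck. The lip goes in below it towards the instrument's -y, between two posts 72 mm apart.
- cover_seat (a point): Where the cover's origin belongs when shut: instrument frame x 0, y -42, z 80 mm, axes parallel to the instrument's; 2 to 4 mm of play each way. Ledge and end wall are only 118 mm apart, so the cover (130 mm with lip) does not fit flat from above: its lip goes under the ledge first, the other end raised 8 to 15 degrees, then that end is lowered.
- cover: Blue battery cover, loose, about 160 g, lying flat, handle up: plate 86 (x) x 112 (y) x 6 mm, origin at the centre of the plate's underside. Yellow lip at its -y end (y -56 to -74), 60 mm wide, 5 mm thick, flush with the underside. Black handle bar centred on the origin: 14 mm thick (x), 50 mm long (y), z 6 to 36 mm; grip it across x from above.
- cover_lip (a point): Tip of the cover's yellow lip: middle of its end edge at the underside (cover frame x 0, y -74, z 0 mm).
- slide_grip (a point): Pinch point on the slide, 40 mm above the deck, moving with it. Black fixed post at instrument x -13 to 0 from here, orange tab at +8 to +19 (free) or +2 to +13 mm (pressed); both 32 to 36 mm long in y, tops 51 mm above the deck, on a 60 x 60 mm carriage with its top 15 mm above the deck. Pinch both together across x from above: 32 mm wide free, 26 pressed.
- slide (a joint): Slide position in m: 0 back, 0.045 fully home (hard stop), moving to the instrument's -y. Starts at 0 to 0.009, clear of the cover. With the tab free its bolt blocks it: it can only rattle in 0 to 0.010, and in 0.041 to 0.045 once home. Tab pressed: moves with some 2 N. Its tongue (40 mm wide, tip 61 mm ahead of slide_grip, 8 mm above the deck) passes over the shut cover's edge.
- tab (a joint): Lock tab in m: 0 free (locked), 0.006 fully pressed towards the black post (instrument's -x). Its spring takes 6 N to start and 9 N fully pressed; the bolt is out from about 0.003 on. Let go at home, it springs back to 0; let go half-way, it stops at 0.003 on the catch.
- tray: Bystander: grey open parts tray 100 x 120 x 25 mm with four compartments; origin centre of its underside. It and the cover may have swapped places.
- screwdriver: Bystander: screwdriver 180 mm long, lying.
- spool: Bystander: blue spool 60 mm across, 42 mm high, standing; origin centre of its underside.
- bottle: Bystander: white bottle with red cap, 48 mm across, 120 mm high, standing; origin centre of its underside.
- meter: Bystander: teal hand-held meter 75 x 150 x 40 mm, lying; origin centre of its underside.
- board: Bystander: green circuit board 90 x 60 x 17 mm, lying; origin centre of its underside.
Things that resemble listed ones, but are neither listed nor needed, are in the scene too. There is more than one size of the cover; the job needs the smaller.

How it is judged:
On the way, in this order (a step that is already met when the one before it is completed fails the run):
1. The cover lies flat on the deck with its lip under the ledge, the slide still back (y of cover_lip in the frame of instrument between -0.124 and -0.107 m and x of cover_lip in the frame of instrument between -0.009 and 0.009 m and x of cover in the frame of instrument between -0.007 and 0.007 m and z of cover in the frame of instrument between 0.077 and 0.083 m and angle between cover's own z axis and vertical below 0.04 rad and value of joint slide below 0.018 m), for 0.2 s.
2. The tab is held pressed with the slide pushed most of the way home (value of joint tab above 0.004 m and value of joint slide above 0.036 m and y of cover_lip in the frame of instrument between -0.124 and -0.107 m and x of cover_lip in the frame of instrument between -0.009 and 0.009 m and x of cover in the frame of instrument between -0.007 and 0.007 m and z of cover in the frame of instrument between 0.077 and 0.083 m and angle between cover's own z axis and vertical below 0.04 rad), for 0.05 s.
At the end, for the whole second after the job is handed in: Cover flat (0.04 rad, underside within 3 mm of the deck), its lip at least 7 mm under the ledge, its middle within 7 mm sideways; slide at 40 mm or more of its 45 mm travel, over the cover's free edge; tab sprung back (under 1.2 mm); cover at rest (y of cover_lip in the frame of instrument between -0.124 and -0.107 m and x of cover_lip in the frame of instrument between -0.009 and 0.009 m and x of cover in the frame of instrument between -0.007 and 0.007 m and z of cover in the frame of instrument between 0.077 and 0.083 m and angle between cover's own z axis and vertical below 0.04 rad and value of joint slide above 0.04 m and value of joint tab below 0.0012 m and linear speed of cover below 0.01 m/s); the robot touches nothing.
It fails at once if The tab is let go (under 4 mm) while the slide is on its way between the locked positions (value of joint tab below 0.004 m and value of joint slide between 0.014 and 0.036 m).
It fails at once if A bystander is moved by more than 30 mm (distance of any of tray, screwdriver, spool, bottle, meter, board from where it was at the start of the episode above 0.03 m).
It also fails if it takes over 54 s, if anything falls off the work surface, if the arm or the gripper's body presses on something with over 40 N, if the wrist force passes 120 N, or if a joint passes its speed limit or range.

### The arm

A 6-joint arm with a two-finger parallel gripper is mounted at the origin on the work surface. World frame = base frame: x ahead of the robot, y to its left, z up, the work surface at z = 0. Lengths are in m, angles in rad, forces in N, time in s.
With the tool pointing down it reaches from about 0.325 to 0.925 m from the base axis. Payload 3.1 kg.
Tool frame: the origin (TCP) lies at the very end of the fingers, on their centre line; the grasp point (between the pads) lies 19 mm behind it (hold_point_z is the distance from the TCP to the grasp point, in m); z points along the fingers, y is the direction in which the jaws open and shut (so a half turn about z gives the same grasp; the last joint's range is limited). The gripper opens to 85 mm and grips with 20 to 120 N. Pads are 22 mm wide; open, the fingers measure 114 mm over their backs; the gripper's body (76 mm by 85 mm) begins 54 mm behind the grasp point. The pads swing forward as they close: fully open they stand 13 mm farther back than shut.
Start: joints at [1.015, 0.217, 1.613, -0, 1.311, -0.112], TCP at [0.268, 0.564, 0.231] pointing down, gripper open.
Joint ranges: [-2.75, 2.75], [-0.78, 2.1], [0.31, 2.55], [-1.13, 4.27], [0.13, 2.63], [-2.58, 2.58]. Speed limits (rad/s): [2.79, 2.79, 3.14, 3.14, 3.14, 3.14].

### API

Orientations are given as a rotation vector (axis times angle).
In Python, from rig import sense, read_camera, camera_model, job_done, hold_point_z gives the robot as it stands. The module is installed in compiled form; this text tells all that it offers.
- The arm moves only by the tool play_rows, never from a script. Its argument "steps" is a list of rows, each a list of 3 entries, a list of its own where there are three numbers: the turn, a rotation vector about the tool's x, y, z as a fraction of full scale, then the shift along the tool's x, y, z as a fraction of full scale, then the opening, from 0 (shut) to 1 (fully open). In form: [[[rx, ry, rz], [tx, ty, tz], gripper], ...]. A call has 1 to 12 rows; each row is the pose to reach, as a shift and turn from the pose measured when the call began, along the tool's axes at that moment; what a row does not reach only later rows make up. Full scale, the value 1, is 0.3 m for a shift and pi/2 rad for a turn. A row lasts 1/8 s, in which the tool goes at most 62.5 mm and 10.7 degrees, less where a joint would pass 70% of its speed; a pose out of reach is approached as far as the arm can. A call with a number of a shift or a turn outside -1 to 1 is refused whole. A call with a gripper value outside its range is refused whole. The fingers move at their own pace and stop on an object; "force" is the grip in N (left out, the last holds). Time passes only in rows, so rows that repeat a pose let the fingers close. It gives the time, the measured TCP pose, the force and the opening at its end, in the units of the state.
- sense(): the state, without advancing time (a new reading comes with each control period).
- read_camera(name): name is "scene" or "top"; returns (picture, depth): 400x640x3 uint8, red, green, blue; 400x640 float32, m along the optical axis (not along the pixel's ray), 0 where there is no reading.
- camera_model(name): a dict with "mtx" (3x3 intrinsics, pixels), "pose" (4x4, takes a point from camera to world coordinates). Camera axes: x right, y down, z forward; pixel columns grow to the right and rows downward; lengths in m; the calibration is good to about 2 mm. A picture is of the moment at which its call begins. camera_model takes no time and is no camera call.
- job_done(): hands the job in, once; it reports no verdict.
The state is a dict: "clock": time; "joints": joint angles; "qvel": joint speeds; "joint_torque": joint torques, N m; "tcp_pos": TCP position; "tcp_rot": TCP orientation; "wrist_force": force on the tool from outside, world axes, zero at the start; "torque": the same for the moment, N m; "width": finger opening in m.
Only numpy, scipy, OpenCV 4.12 (cv2) and the standard library are available. Lean on these libraries where they do the work, as an engineer would, in place of code of your own. Each camera call takes 0.05 s, during which the arm holds its last target.

## Working session

There is one attempt and no reset: what is moved stays moved. The work goes in short steps, Python scripts to look and compute and a tool call to move; the robot and the scene stay as the last step left them, time stands still between calls to the robot, and variables do not carry over. Pictures are saved under pics/ and viewed, and the job is handed in when it is done.

Besides the shell and the picture viewer there is one more tool, called after "Emit:" as name(argument=value, ...) on one line, values as JSON. play_rows: Moves the arm, as the interface text tells. Shift numbers are shares of 0.3 m and turn numbers shares of pi/2 rad, none past 1 either way. Its arguments: {"type":"object","properties":{"steps":{"type":"array"},"force":{"type":"number"}},"required":["steps"]}

```bash
mkdir -p pics; ls; python3 - <<'E'
from rig import *
import cv2,numpy as np
print(sense(),hold_point_z)
for n in("scene","top"):
    p,d=read_camera(n); np.savez(f"{n}0.npz",p=p,d=d)
    cv2.imwrite(f"pics/{n}0.png",p[:,:,::-1]); print(n,camera_model(n))
E
```

```text
pics
{'clock': 0.0, 'joints': array([ 1.01478046e+00,  2.17818208e-01,  1.61495666e+00,  1.56281291e-05,
        1.31127088e+00, -1.12182324e-01]), 'qvel': array([ 5.84662196e-04, -8.01992865e-04, -3.26905843e-04,  1.21644015e-03,
        4.69652885e-04,  8.79748014e-05]), 'joint_torque': array([-1.16339111e-04, -3.96838367e+01, -3.03856909e+01, -1.58324328e-04,
        9.41110746e-03,  1.53852771e-06]), 'tcp_pos': array([0.26790684, 0.56375823, 0.22991677]), 'tcp_rot': array([-0.69128941, -3.06375047,  0.00363152]), 'wrist_force': array([ 0.40718723, -0.09766353, -0.02245936]), 'torque': array([ 0.02266764, -0.06034509, -0.01343337]), 'width': 0.08549137771767232} 0.0187
scene {'mtx': array([[472.37584668,   0.        , 309.11568193],
       [  0.        , 472.37584668, 201.55603121],
       [  0.        ,   0.        ,   1.        ]]), 'pose': array([[-0.4863133 ,  0.74452874, -0.45735798,  1.13492668],
       [ 0.87378104,  0.41289745, -0.25694824,  0.35230727],
       [-0.0024634 , -0.52458808, -0.85135262,  1.29572572],
       [ 0.        ,  0.        ,  0.        ,  1.        ]])}
top {'mtx': array([[468.47427544,   0.        , 321.85221556],
       [  0.        , 468.47427544, 201.67140597],
       [  0.        ,   0.        ,   1.        ]]), 'pose': array([[-0.02321631, -0.9962612 ,  0.08321433,  0.35704818],
       [-0.99960287,  0.0244626 ,  0.01398855, -0.02915463],
       [-0.01597189, -0.08285652, -0.99643349,  1.43805642],
       [ 0.        ,  0.        ,  0.        ,  1.        ]])}
```

View pics/scene0.png

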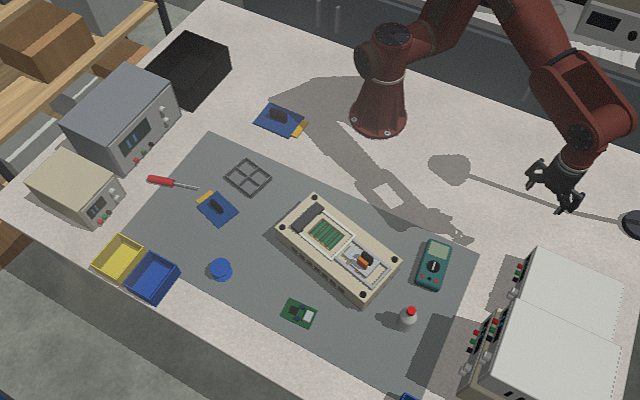

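View pics/top0.png

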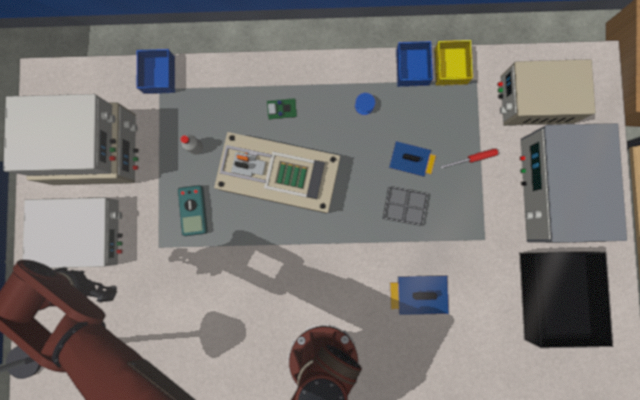

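The top picture shows the instrument at about (278,172), with its ledge on the right at (317,180) and the slide on the left at (243,162). There are two covers, at (410,158) next to the tray and at (422,295) off the mat. Next I measure both covers and the instrument.

```bash
cat > h.py <<'E'
import numpy as np,cv2
from rig import *
def cloud(n,p,d):
    m=camera_model(n);K=m["mtx"];T=m["pose"]
    v,u=np.mgrid[0:400,0:640]
    c=np.stack([(u-K[0,2])/K[0,0]*d,(v-K[1,2])/K[1,1]*d,d],-1)
    return c@T[:3,:3].T+T[:3,3]
def proj(n,P):
    m=camera_model(n);K=m["mtx"];T=m["pose"]
    c=(np.asarray(P)-T[:3,3])@T[:3,:3]; q=c@K.T
    return q[...,:2]/q[...,2:]
def load(n,i=0):
    z=np.load(f"{n}{i}.npz"); return z["p"],z["d"],cloud(n,z["p"],z["d"])
E
python3 - <<'E'
from h import *
for n in("top","scene"):
    p,d,X=load(n)
    hsv=cv2.cvtColor(p,cv2.COLOR_RGB2HSV)
    blue=(hsv[...,0]>100)&(hsv[...,0]<125)&(hsv[...,1]>140)&(hsv[...,2]>60)
    yel=(hsv[...,0]>15)&(hsv[...,0]<30)&(hsv[...,1]>150)&(hsv[...,2]>90)
    for name,m in(("blue",blue),("yel",yel)):
        m=m&(X[...,2]>-.05)&(X[...,2]<.06)
        k,l,s,c=cv2.connectedComponentsWithStats(m.astype(np.uint8))
        for i in range(1,k):
            if s[i,4]<30: continue
            q=X[l==i]; r=cv2.minAreaRect((q[:,:2]*1000).astype(np.float32))
            print(n,name,s[i],c[i].round(),[np.round(a,1) for a in r],"z",np.median(q[:,2]).round(4))
    # instrument deck
    m=(X[...,2]>.07)&(X[...,2]<.09)&(abs(X[...,0]-.46)<.2)&(abs(X[...,1]-.07)<.3)
    k,l,s,c=cv2.connectedComponentsWithStats(m.astype(np.uint8))
    i=1+s[1:,4].argmax(); q=X[l==i]; r=cv2.minAreaRect((q[:,:2]*1000).astype(np.float32)); print("deck",r,np.median(q[:,2]))
p,d,X=load("top")
a=cv2.resize(p[120:225,205:350],None,fx=5.5,fy=5.5,interpolation=cv2.INTER_CUBIC);cv2.imwrite("pics/inst.png",a[:,:,::-1])
p,d,X=load("scene")
a=cv2.resize(p[180:310,265:405],None,fx=5,fy=4.5,interpolation=cv2.INTER_CUBIC);cv2.imwrite("pics/inst_s.png",a[:,:,::-1])
E
```

```text
top blue [ 398   42   34   43 1323] [414.  63.] [array([ 892.9, -299.8]), array([123.2,  99.2]), np.float64(0.3)] z 0.0068
top blue [138  50  32  39 773] [156.  71.] [array([893.1, 497.3]), array([ 98.9, 120.2]), np.float64(89.5)] z 0.0035
top blue [356  93  19  21 309] [365. 103.] [array([ 774. , -147.6]), array([53.9, 55. ]), np.float64(70.8)] z 0.0428
top blue [391 143  39  32 785] [409. 159.] [array([ 604. , -282.4]), array([105.2,  81.2]), np.float64(74.0)] z 0.0077
top blue [426 278  22  35 351] [439. 301.] [array([ 185.8, -345.1]), array([101.4,  63.8]), np.float64(0.8)] z 0.0079
top yel [ 435   41   37   44 1454] [453.  62.] [array([ 892.6, -419.7]), array([101.3, 122.3]), np.float64(90.0)] z 0.0088
top yel [426 155   9  19  91] [430. 164.] [array([ 585.3, -345.6]), array([14.8, 55.8]), np.float64(73.3)] z 0.0056
top yel [391 283   7  25 149] [394. 294.] [array([ 189.7, -219.5]), array([18.8, 71.9]), np.float64(87.4)] z 0.0065
deck ((563.255615234375, 121.72565460205078), (341.2898864746094, 171.07177734375), 76.37460327148438) 0.08114382339672432
scene blue [210 258  22  24 371] [221. 269.] [array([ 779. , -143.1]), array([57.4, 56.2]), np.float64(58.0)] z 0.043
scene blue [131 261  45  39 725] [151. 279.] [array([ 899.7, -297.1]), array([113.4,  98.2]), np.float64(0.3)] z 0.0039
scene blue [400 393  18   7  57] [407. 397.] [array([840.2, 465.7]), array([15.1, 37.2]), np.float64(28.7)] z 0.0475
scene yel [292 125  11  13  66] [297. 131.] [array([ 205. , -216.3]), array([52.8, 24. ]), np.float64(0.8)] z 0.0053
scene yel [196 190  17  13  72] [204. 196.] [array([ 589.6, -340.4]), array([21.5, 59.2]), np.float64(74.9)] z 0.0058
deck ((565.2662963867188, 123.35281372070312), (342.84149169921875, 174.3980255126953), 76.37551879882812) 0.08166780667736373
```

View pics/inst.png

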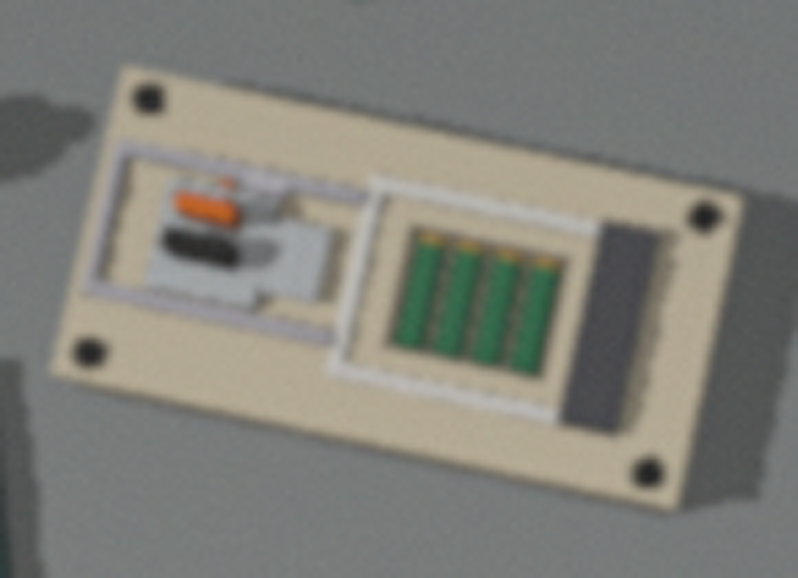

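View pics/inst_s.png

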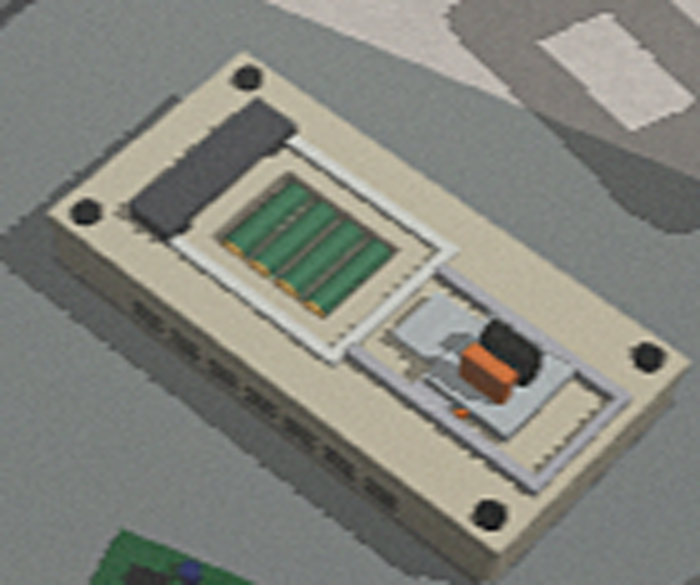

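The mat cover is about 81x105 mm with a 56 mm lip, and the other one has a 72 mm lip. So the mat cover is the smaller one needed. Next I refine the poses with overlays.

```bash
cat >> h.py <<'E'
from scipy.spatial.transform import Rotation as Ro
def yawT(x,y,z,yaw):
    T=np.eye(4);T[:3,:3]=Ro.from_euler('z',yaw,degrees=True).as_matrix();T[:3,3]=x,y,z;return T
def tf(T,P): return np.asarray(P,float)@T[:3,:3].T+T[:3,3]
def box(x0,x1,y0,y1,z): return np.array([[x0,y0,z],[x1,y0,z],[x1,y1,z],[x0,y1,z]])/1000
def overlay(n,p,polys,f,c,sz=(100,140)):
    # c centre px; f zoom
    u0,v0=int(c[0]-sz[1]/2),int(c[1]-sz[0]/2); u0=max(u0,0);v0=max(v0,0)
    a=cv2.resize(p[v0:v0+sz[0],u0:u0+sz[1]],None,fx=f,fy=f,interpolation=cv2.INTER_CUBIC)[:,:,::-1].copy()
    for P,col in polys:
        q=((proj(n,P)-[u0,v0]+.5)*f).round().astype(np.int32)
        cv2.polylines(a,[q.reshape(-1,1,2)],True,col,1,cv2.LINE_AA)
    return a
INST=[(-85,85,-170,170,80),(-47,47,-100,18,86),(-55,55,-122,-100,99)]
COV=[(-43,43,-56,56,6),(-30,30,-74,-56,5),(-7,7,-25,25,36)]
E
python3 - <<'E'
from h import *
TI=yawT(.564,.1225,0,-13.63);TC=yawT(.604,-.2824,0,-16.2)
for n in("top","scene"):
    p,d,X=load(n)
    g=p.max(-1)
    m=(X[...,2]>.028)&(X[...,2]<.045)&(np.hypot(X[...,0]-.604,X[...,1]+.282)<.05)
    q=X[m];print(n,"handle",m.sum(),q[:,:2].mean(0),cv2.minAreaRect((q[:,:2]*1000).astype(np.float32)))
    m=(X[...,2]>.093)&(X[...,2]<.105)&(np.hypot(X[...,0]-.54,X[...,1]-.015)<.07)
    q=X[m];print(n,"ledge",m.sum(),cv2.minAreaRect((q[:,:2]*1000).astype(np.float32)),"pred",tf(TI,[0,-.111,.099]))
    L=tf(np.linalg.inv(TI),X)*1000
    m=(L[...,2]>115)&(L[...,2]<138)&(abs(L[...,0])<40)&(L[...,1]>60)
    hsv=cv2.cvtColor(p,cv2.COLOR_RGB2HSV)
    for nm,mm in(("org",m&(hsv[...,1]>130)),("blk",m&(hsv[...,1]<90))):
        q=L[mm];print(n,nm,mm.sum(),q.mean(0).round(1),q.min(0).round(1),q.max(0).round(1))
    pol=[(tf(TI,box(*b)),(0,0,255)) for b in INST]
    cv2.imwrite(f"pics/ovI_{n}.png",overlay(n,p,pol,5,proj(n,TI[:3,3]),(110,150)))
    pol=[(tf(TC,box(*b)),(0,255,0)) for b in COV]
    cv2.imwrite(f"pics/ovC_{n}.png",overlay(n,p,pol,8,proj(n,TC[:3,3]),(50,60)))
a=[cv2.imread(f"pics/ovC_{n}.png") for n in("top","scene")]
h=min(x.shape[0] for x in a);cv2.imwrite("pics/ovC.png",cv2.resize(np.hstack([x[:h] for x in a]),None,fx=.8,fy=.8))
E
```

```text
top handle 84 [ 0.6039043 -0.2807037] ((603.9672241210938, -281.21368408203125), (49.93741226196289, 15.412224769592285), 73.23088836669922)
top ledge 399 ((535.1318359375, 8.70248794555664), (32.549129486083984, 109.52308654785156), 76.47562408447266) pred [0.53784274 0.01462601 0.099     ]
top org 77 [ 21.2 189.  125.3] [  6.6  81.4 115.2] [ 39.7 282.9 137.4]
top blk 294 [-2.000e-01  3.693e+02  1.289e+02] [-39.9  78.5 115.1] [ 39.8 481.2 137.7]
scene handle 73 [ 0.60856413 -0.27593513] ((607.5159912109375, -276.9864501953125), (50.62991714477539, 15.678558349609375), 71.53369903564453)
scene ledge 397 ((542.080322265625, 27.322845458984375), (67.35725402832031, 111.59466552734375), 75.85687255859375) pred [0.53784274 0.01462601 0.099     ]
scene org 110 [ 23.6 185.3 125.8] [  8.2  85.6 115.5] [ 39.6 287.2 137.3]
scene blk 230 [ -1.3 315.8 129.2] [-37.9  83.4 115.1] [ 39.5 482.  138. ]
```

View pics/ovI_top.png

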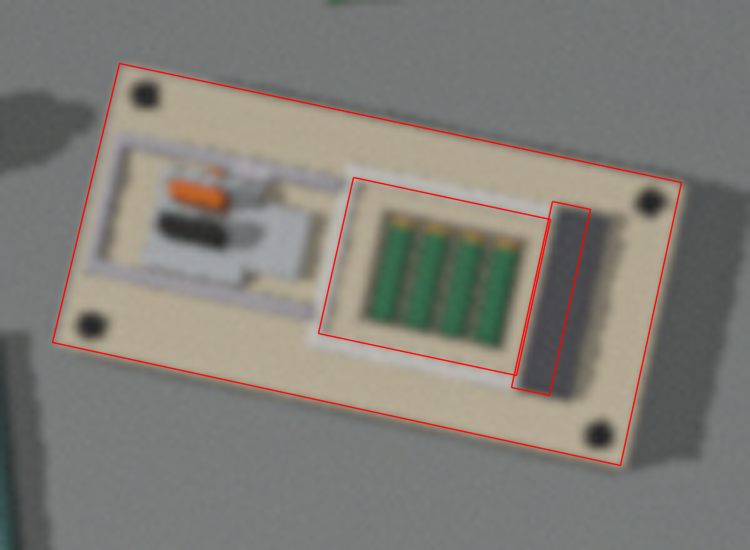

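View pics/ovI_scene.png

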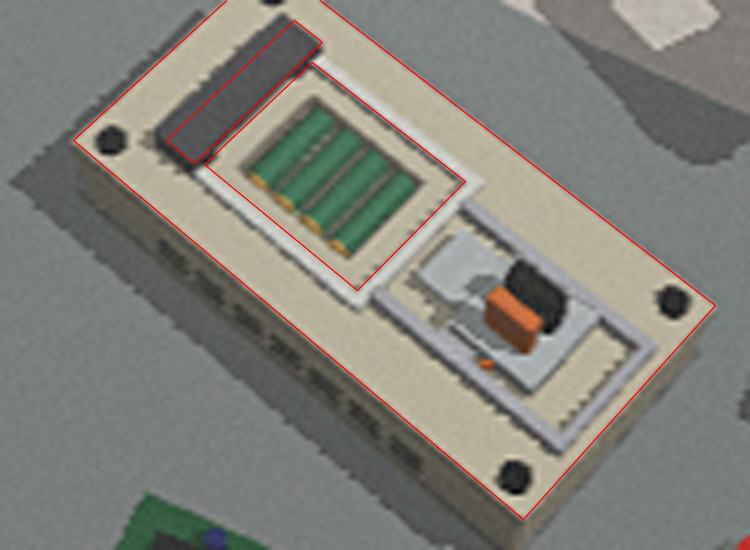

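View pics/ovC.png

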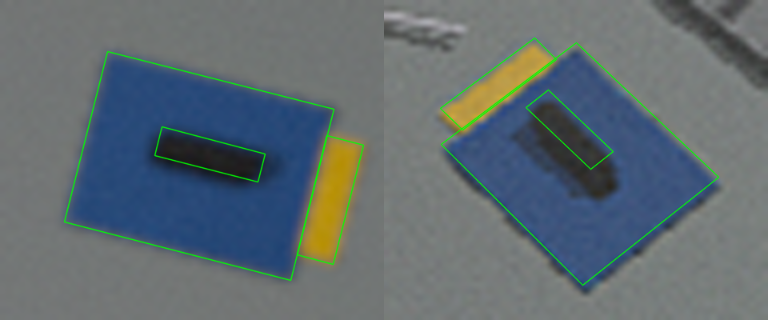

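The overlays agree with both pictures: the instrument is at (0.564, 0.1225) with yaw -13.6°, and the cover is at (0.6045, -0.2815) with yaw about -16.3°. In the cover's scene picture the black blob below the handle box is just its side faces and shadow. I now write the motion planner helper.

```bash
cat >> h.py <<'E'
TI=yawT(.564,.1225,0,-13.63);TC=yawT(.6045,-.2815,0,-16.3)
def toolT(pos,yaw,tilt=0):
    """TCP pose: tool y along +x of frame with given yaw (deg), tilt = rotation about frame x (deg)"""
    # tool z down; tool y = +x frame -> tool x = y x z = x^ x (-z^) = +y
    R=Ro.from_euler('z',yaw,degrees=True)*Ro.from_euler('x',tilt,degrees=True)*Ro.from_matrix(np.array([[0,1,0],[1,0,0],[0,0,-1]]).T)
    return np.asarray(pos),R
def rel(target,s=None):
    s=s or sense(); R0=Ro.from_rotvec(s["tcp_rot"])
    p,R=target
    rv=(R0.inv()*R).as_rotvec()/(np.pi/2); sh=R0.inv().apply(p-s["tcp_pos"])/.3
    return rv.round(4),sh.round(4)
E
python3 - <<'E'
from h import *
s=sense();print(Ro.from_rotvec(s["tcp_rot"]).as_matrix().round(2))
for P in ([.43,.15,.23],[.6045,-.2815,.2],[.6045,-.2815,.009]): print(rel(toolT(P,-16.3)))
E
```

```text
[[-0.9   0.43 -0.  ]
 [ 0.43  0.9  -0.  ]
 [ 0.   -0.   -1.  ]]
(array([-0.0013,  0.0009,  0.8986]), array([-1.0802, -1.0138,  0.0022]))
(array([-0.0013,  0.0009,  0.8986]), array([-2.2231, -2.0628,  0.1042]))
(array([-0.0013,  0.0009,  0.8986]), array([-2.2233, -2.0614,  0.7409]))
```

Emit:
play_rows(steps=[[[0,0,0.9],[-1,-0.95,0],1],[[0,0,0.9],[-1,-0.95,0],1],[[0,0,0.9],[-1,-0.95,0],1],[[0,0,0.9],[-1,-0.95,0],1],[[0,0,0.9],[-1,-0.95,0],1],[[0,0,0.9],[-1,-0.95,0],1],[[0,0,0.9],[-1,-0.95,0],1],[[0,0,0.9],[-1,-0.95,0],1],[[0,0,0.9],[-1,-0.95,0],1],[[0,0,0.9],[-1,-0.95,0],1]], force=60)

```text
clock: 1.35
tcp_pos: [0.4162, 0.1779, 0.2303]
tcp_rot: [2.514, 1.884, -0.004]
wrist_force: [0.3, -0.1, 0.2]
width: 0.0855
```

```bash
python3 - <<'E'
from h import *
for P in ([.6045,-.2815,.2],[.6045,-.2815,.0085]): print(rel(toolT(P,-16.3)))
E
```

```text
(array([-0.0007,  0.0015, -0.0001]), array([-1.2932,  1.0326,  0.103 ]))
(array([-0.0007,  0.0015, -0.0001]), array([-1.2917,  1.0333,  0.7413]))
```

Emit:
play_rows(steps=[[[0,0,0],[-1,0.8,0.1],1],[[0,0,0],[-1,0.8,0.1],1],[[0,0,0],[-1,0.8,0.1],1],[[0,0,0],[-1,0.8,0.1],1],[[0,0,0],[-1,0.8,0.1],1],[[0,0,0],[-1,0.8,0.1],1],[[0,0,0],[-1,0.8,0.1],1]])

```text
clock: 2.22
tcp_pos: [0.5632, -0.1803, 0.2]
tcp_rot: [2.515, 1.882, -0.005]
wrist_force: [-0.2, 0.1, -0.3]
width: 0.0854
```

```bash
python3 - <<'E'
from h import *
for P in ([.6045,-.2815,.06],[.6045,-.2815,.0095]): print(rel(toolT(P,-16.3)))
E
```

```text
(array([-0.0009,  0.0019, -0.0011]), array([-0.2833,  0.228 ,  0.4672]))
(array([-0.0009,  0.0019, -0.0011]), array([-0.2828,  0.2282,  0.6355]))
```

Emit:
play_rows(steps=[[[0,0,0],[-0.283,0.228,0],1],[[0,0,0],[-0.283,0.228,0.1],1],[[0,0,0],[-0.283,0.228,0.3],1],[[0,0,0],[-0.283,0.228,0.45],1],[[0,0,0],[-0.283,0.228,0.58],1],[[0,0,0],[-0.283,0.228,0.635],1],[[0,0,0],[-0.283,0.228,0.635],1],[[0,0,0],[-0.283,0.228,0.635],0.3],[[0,0,0],[-0.283,0.228,0.635],0],[[0,0,0],[-0.283,0.228,0.635],0],[[0,0,0],[-0.283,0.228,0.635],0],[[0,0,0],[-0.283,0.228,0.635],0]])

```text
clock: 3.72
tcp_pos: [0.6051, -0.282, 0.0106]
tcp_rot: [2.514, 1.88, -0.004]
wrist_force: [0.7, -0.4, 3.7]
width: 0.0132
```

```bash
python3 - <<'E'
from h import *
s=sense();print(s["tcp_pos"],s["width"],s["wrist_force"]); print(rel(toolT([.6045,-.2815,.2],-16.3)))
E
```

```text
[ 0.60514346 -0.28204652  0.01062675] 0.01320214788526312 [ 0.73175739 -0.36808476  3.71016199]
(array([ 0.0003,  0.0022, -0.0011]), array([-0.001 , -0.0023, -0.6312]))
```

```bash
cat >> h.py <<'E'
def covtool(ytip,h,tilt,c=(0,0,.0106),dx=0,dyaw=0):
    """tool pose for lip tip at instrument (dx,ytip,80+h) mm, cover tilted +y end up"""
    Rl=Ro.from_euler('x',tilt,degrees=True)
    q=np.array([dx,ytip,80+h])/1000+Rl.apply(np.array([0,.074,0])+np.asarray(c))
    return toolT(tf(TI,q),-13.63+dyaw,tilt)
E
python3 - <<'E'
from h import *
t=covtool(-92,80,12);print(t[0],rel(t))
E
```

```text
[0.55885787 0.10129359 0.18575383] (array([ 0.0035,  0.1355, -0.0307]), array([ 1.1802, -0.5086, -0.5881]))
```

Emit:
play_rows(steps=[[[0,0,0],[0,0,-0.15],0],[[0,0,0],[0,0,-0.35],0],[[0,0,0],[0,0,-0.55],0],[[0,0.07,-0.03],[0.15,-0.07,-0.65],0],[[0,0.135,-0.03],[0.35,-0.17,-0.65],0],[[0,0.135,-0.03],[0.55,-0.27,-0.65],0],[[0,0.135,-0.03],[0.75,-0.37,-0.65],0],[[0,0.135,-0.03],[0.95,-0.45,-0.65],0],[[0,0.135,-0.03],[1,-0.46,-0.62],0],[[0,0.135,-0.03],[1,-0.46,-0.62],0]])

```text
clock: 4.97
tcp_pos: [0.5554, 0.0477, 0.1936]
tcp_rot: [-2.359, -1.86, -0.247]
wrist_force: [0.3, -0.4, -1.4]
width: 0.0128
```

```bash
python3 - <<'E'
from h import *
t=covtool(-92,60,12);print(t[0],rel(t),sense()["width"],sense()["wrist_force"])
E
```

```text
[0.55885787 0.10129359 0.16575383] (array([0.0004, 0.0009, 0.0017]), array([ 0.1533, -0.0305,  0.1273])) 0.012813659017117219 [ 0.29212002 -0.38217195 -1.42978093]
```

Emit:
play_rows(steps=[[[0,0,0],[0.153,-0.03,0.08],0],[[0,0,0],[0.153,-0.03,0.127],0],[[0,0,0],[0.153,-0.03,0.127],0],[[0,0,0],[0.153,-0.03,0.127],0]])

```text
clock: 5.48
tcp_pos: [0.5594, 0.0997, 0.166]
tcp_rot: [-2.361, -1.859, -0.247]
wrist_force: [0.5, -0.2, -1.7]
width: 0.0127
```

```bash
cat > look.py <<'E'
from h import *
import sys
i=sys.argv[1]
s=sense();print(s["clock"],s["tcp_pos"],s["width"],s["wrist_force"])
R=Ro.from_rotvec(s["tcp_rot"]);c=np.array([0,float(sys.argv[2]) if len(sys.argv)>2 else 0,.0106])
# cover frame: x=tool y, y=tool x, z=-tool z
Rc=R.as_matrix()@np.array([[0,1,0],[1,0,0],[0,0,-1]])
T=np.eye(4);T[:3,:3]=Rc;T[:3,3]=s["tcp_pos"]-Rc@c
print("tip in inst mm",(tf(np.linalg.inv(TI),tf(T,[0,-.074,0]))*1000).round(1))
im=[]
for n in("top","scene"):
    p,d=read_camera(n);np.savez(f"{n}{i}.npz",p=p,d=d)
    pol=[(tf(TI,box(*b)),(0,0,255)) for b in INST]+[(tf(T,box(*b)),(0,255,0)) for b in COV[:2]]
    a=overlay(n,p,pol,5,proj(n,TI[:3,3]+[0,0,.1]),(120,150))
    cv2.imwrite(f"pics/l{i}_{n}.png",a)
E
python3 look.py 1
```

```text
5.475 [0.55939299 0.09971931 0.16596141] 0.012678385386278372 [ 0.53727348 -0.16530542 -1.70465976]
tip in inst mm [  1.  -93.5 140.3]
```

View pics/l1_top.png

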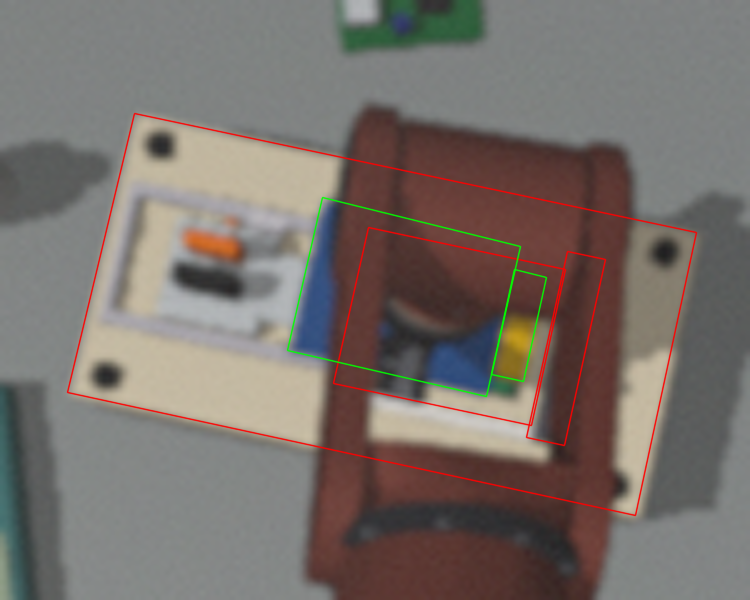

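View pics/l1_scene.png

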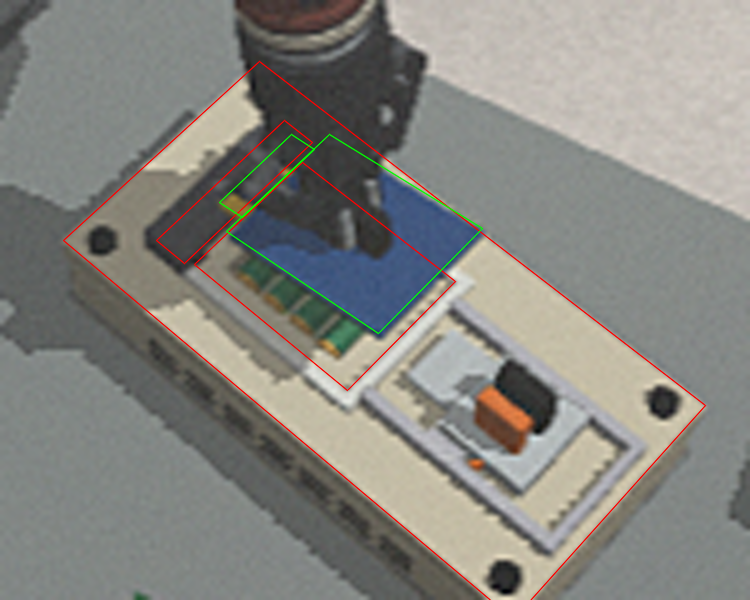

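The held cover matches the overlays in both pictures to within 1-2 mm. The top picture shows its left edge at (310,275) and the yellow lip at (517,348), still in front of the ledge. Now I lower it.

```bash
python3 - <<'E'
from h import *
for a in((-92,60,12),(-92,20,12),(-92,4,12),(-104,3,12),(-117,3,12)): print(a,rel(covtool(*a)))
E
```

```text
(-92, 60, 12) (array([0.0016, 0.001 , 0.0008]), array([ 0.0033, -0.0041,  0.0035]))
(-92, 20, 12) (array([0.0016, 0.001 , 0.0008]), array([-0.0242, -0.0045,  0.1339]))
(-92, 4, 12) (array([0.0016, 0.001 , 0.0008]), array([-0.0352, -0.0046,  0.1861]))
(-104, 3, 12) (array([0.0016, 0.001 , 0.0008]), array([-0.0751, -0.0047,  0.1811]))
(-117, 3, 12) (array([0.0016, 0.001 , 0.0008]), array([-0.1175, -0.0047,  0.1722]))
```

Emit:
play_rows(steps=[[[0,0,0],[0.003,-0.0045,0.003],0],[[0,0,0],[-0.01,-0.0045,0.07],0],[[0,0,0],[-0.024,-0.0045,0.134],0],[[0,0,0],[-0.032,-0.0045,0.17],0],[[0,0,0],[-0.035,-0.0045,0.186],0],[[0,0,0],[-0.035,-0.0045,0.186],0],[[0,0,0],[-0.035,-0.0045,0.186],0]])

```text
clock: 6.45
tcp_pos: [0.5596, 0.1014, 0.1105]
tcp_rot: [-2.361, -1.86, -0.251]
wrist_force: [0.6, 0.3, -1.7]
width: 0.0132
```

```bash
python3 look.py 2;  python3 - <<'E'
from h import *
for a in((-92,4,12),(-104,3.5,12),(-117,3.5,12)): print(a,rel(covtool(*a)))
E
```

```text
6.45 [0.55956531 0.10136805 0.11053311] 0.013174951655057323 [ 0.6327316   0.32535023 -1.7385949 ]
tip in inst mm [  0.8 -91.8  84.9]
(-92, 4, 12) (array([0.0025, 0.0008, 0.0011]), array([-0.0014, -0.0024,  0.0027]))
(-104, 3.5, 12) (array([0.0025, 0.0008, 0.0011]), array([-0.0409, -0.0024, -0.0039]))
(-117, 3.5, 12) (array([0.0025, 0.0008, 0.0011]), array([-0.0833, -0.0024, -0.0129]))
```

View pics/l2_scene.png

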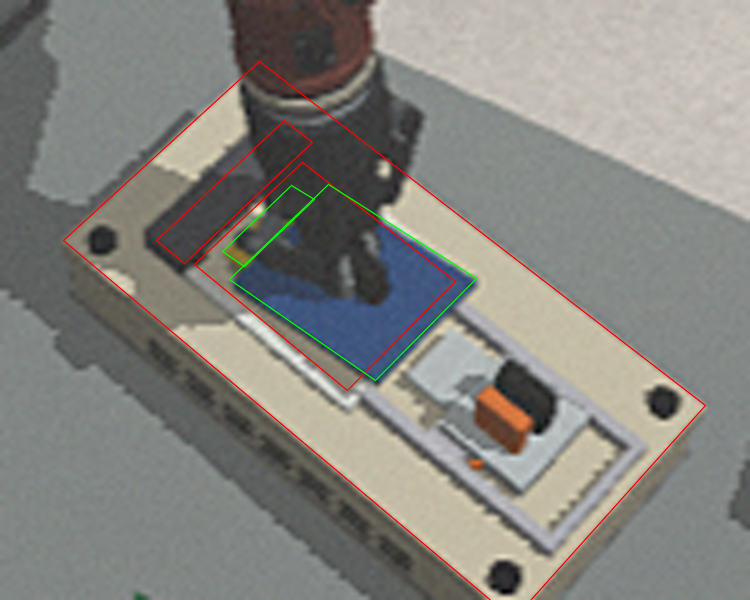

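View pics/l2_top.png

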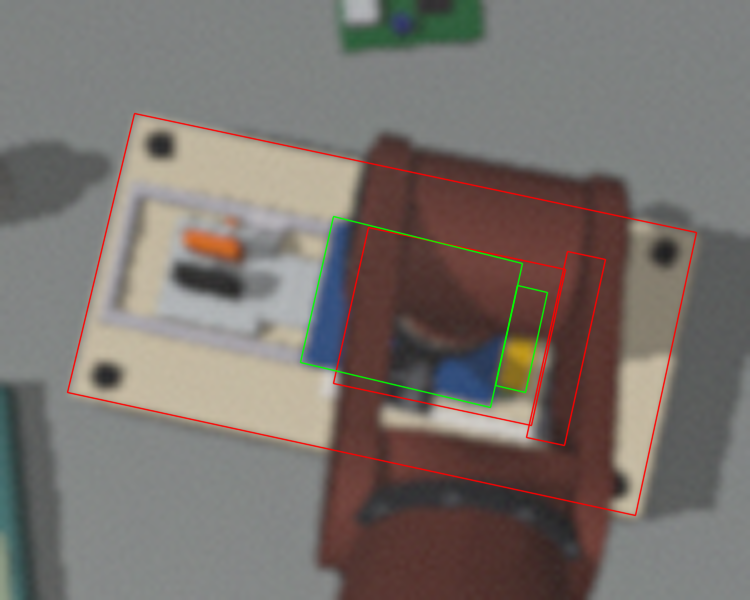

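The scene picture shows the lip tip at (235,260) in front of the ledge edge, with the free end clear above the wall. I insert at a 9.5° tilt to give more room under the ledge.

```bash
 python3 - <<'E'
from h import *
for a in((-94,2.5,9.5),(-98,1.5,9.5),(-104,1.2,9.5),(-110,1.2,9.5),(-117,1.2,9.5)): print(a,rel(covtool(*a)))
E
```

```text
(-94, 2.5, 9.5) (array([ 0.0026, -0.027 ,  0.001 ]), array([-0.0077, -0.0024,  0.017 ]))
(-98, 1.5, 9.5) (array([ 0.0026, -0.027 ,  0.001 ]), array([-0.0214, -0.0025,  0.0176]))
(-104, 1.2, 9.5) (array([ 0.0026, -0.027 ,  0.001 ]), array([-0.0412, -0.0025,  0.0144]))
(-110, 1.2, 9.5) (array([ 0.0026, -0.027 ,  0.001 ]), array([-0.0607, -0.0025,  0.0103]))
(-117, 1.2, 9.5) (array([ 0.0026, -0.027 ,  0.001 ]), array([-0.0836, -0.0025,  0.0054]))
```

Emit:
play_rows(steps=[[[0.0025,-0.027,0.001],[-0.008,-0.0025,0.017],0],[[0.0025,-0.027,0.001],[-0.021,-0.0025,0.0175],0],[[0.0025,-0.027,0.001],[-0.041,-0.0025,0.0145],0],[[0.0025,-0.027,0.001],[-0.061,-0.0025,0.0105],0],[[0.0025,-0.027,0.001],[-0.061,-0.0025,0.0105],0]])

```text
clock: 7.18
tcp_pos: [0.5548, 0.084, 0.1038]
tcp_rot: [-2.385, -1.873, -0.198]
wrist_force: [-0.7, 0.2, -2.1]
width: 0.013
```

```bash
 python3 look.py 3; python3 - <<'E'
from h import *
for a in((-117,1.2,9.5),(-117,1.2,6),(-117,1,3),(-117,.8,0)): print(a,rel(covtool(*a)))
E
```

```text
7.175 [0.55476728 0.08399409 0.10381347] 0.012966958441843021 [-0.74880674  0.18725353 -2.13372723]
tip in inst mm [   0.  -110.8   81.1]
(-117, 1.2, 9.5) (array([ 0.0002, -0.0002, -0.0004]), array([-0.0219, -0.0003, -0.0037]))
(-117, 1.2, 6) (array([ 0.0002, -0.0391, -0.0004]), array([-0.0202, -0.0003,  0.0114]))
(-117, 1, 3) (array([ 0.0002, -0.0724, -0.0004]), array([-0.0196, -0.0003,  0.0251]))
(-117, 0.8, 0) (array([ 1.000e-04, -1.057e-01, -4.000e-04]), array([-0.0196, -0.0003,  0.0388]))
```

View pics/l3_scene.png

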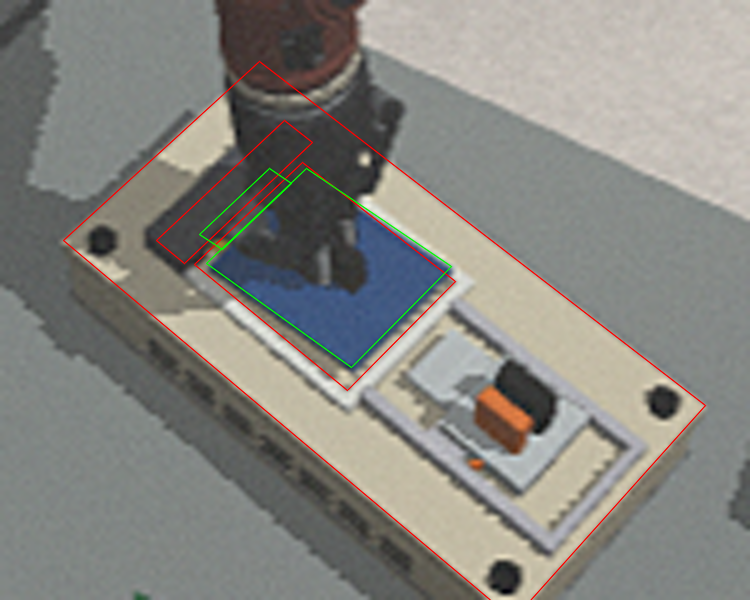

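View pics/l3_top.png

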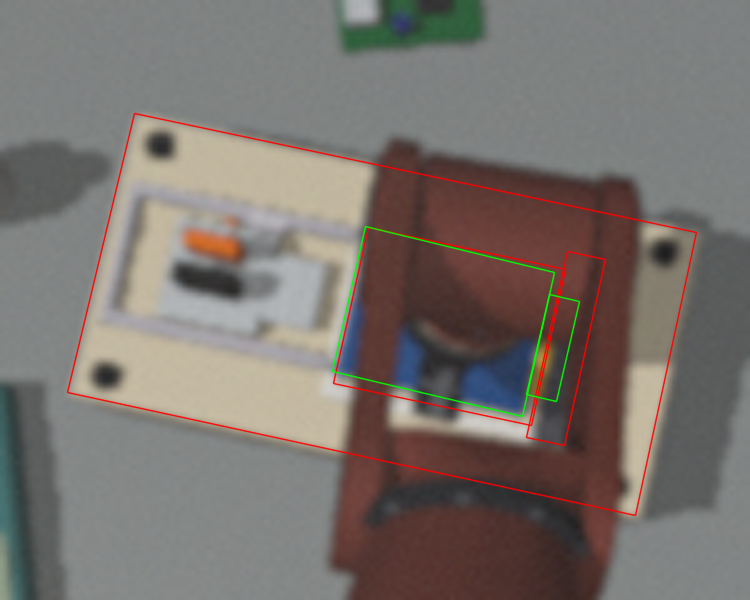

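The lip is under the ledge: only a sliver of yellow shows, at top (543,358) and scene (220,245). There is no contact force. I push to -117 and then lower the free end.

Emit:
play_rows(steps=[[[0,0,0],[-0.012,0,-0.002],0],[[0,0,0],[-0.022,0,-0.0037],0],[[0,-0.02,0],[-0.021,0,0.004],0],[[0,-0.039,0],[-0.02,0,0.0114],0],[[0,-0.055,0],[-0.02,0,0.018],0],[[0,-0.072,0],[-0.0196,0,0.025],0],[[0,-0.09,0],[-0.0196,0,0.032],0],[[0,-0.09,0],[-0.0196,0,0.032],0]])

```text
clock: 8.28
tcp_pos: [0.5537, 0.0809, 0.0931]
tcp_rot: [-2.457, -1.933, -0.03]
wrist_force: [-0.4, -0.4, -1.9]
width: 0.013
```

```bash
 python3 look.py 4; python3 - <<'E'
from h import *
for a in((-117,.8,0),): print(a,rel(covtool(*a)))
E
```

```text
8.275 [0.55374624 0.08092551 0.09312332] 0.013035512502953163 [-0.41519716 -0.35713649 -1.86789324]
tip in inst mm [-1.000e-01 -1.165e+02  8.070e+01]
(-117, 0.8, 0) (array([ 0.    , -0.0157, -0.0002]), array([ 0.0004, -0.    ,  0.0064]))
```

View pics/l4_scene.png

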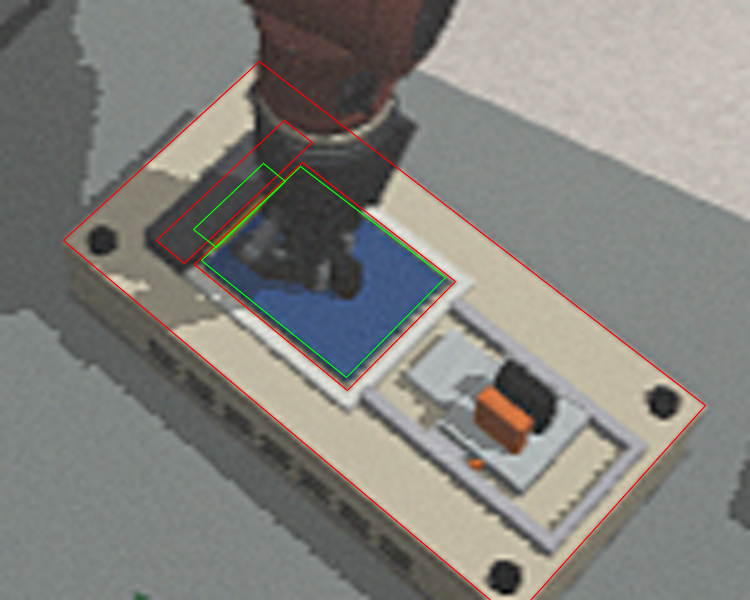

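The cover sits inside the guides with its free edge just clear of the wall at (400,330). I finish lowering and release.

Emit:
play_rows(steps=[[[0,-0.0157,0],[0,0,0.0064],0],[[0,-0.0157,0],[0,0,0.0075],0],[[0,-0.0157,0],[0,0,0.0075],0],[[0,-0.0157,0],[0,0,0.0075],0.25],[[0,-0.0157,0],[0,0,0.0075],0.5],[[0,-0.0157,0],[0,0,0.0075],0.5],[[0,-0.0157,0],[0,0,-0.1],0.5],[[0,-0.0157,0],[0,0,-0.25],0.5],[[0,-0.0157,0],[0.2,0,-0.35],0.6],[[0,-0.0157,0],[0.4,0,-0.35],0.7],[[0,-0.0157,0],[0.53,0,-0.35],0.7],[[0,-0.0157,0],[0.53,0,-0.35],0.7]])

```text
clock: 9.88
tcp_pos: [0.5911, 0.2352, 0.2026]
tcp_rot: [2.466, 1.946, 0.002]
wrist_force: [0.0, -0.7, 0.1]
width: 0.0598
```

```bash
cat > look2.py <<'E'
from h import *
import sys
i=sys.argv[1];s=sense();print(s["clock"],s["tcp_pos"],s["width"],s["wrist_force"])
T=TI@yawT(0,-.042,.08,0)
for n in("top","scene"):
    p,d=read_camera(n);np.savez(f"{n}{i}.npz",p=p,d=d);X=cloud(n,p,d);L=tf(np.linalg.inv(TI),X)*1000
    pol=[(tf(TI,box(*b)),(0,0,255)) for b in INST]+[(tf(T,box(*b)),(0,255,0)) for b in COV[:3]]
    cv2.imwrite(f"pics/m{i}_{n}.png",overlay(n,p,pol,5,proj(n,TI[:3,3]+[0,0,.1]),(120,150)))
    hsv=cv2.cvtColor(p,cv2.COLOR_RGB2HSV)
    b=(hsv[...,0]>100)&(hsv[...,0]<125)&(hsv[...,1]>120)&(abs(L[...,0])<50)&(abs(L[...,1]+42)<70)&(L[...,2]>70)&(L[...,2]<110)
    q=L[b]
    if len(q)>20: print(n,"cover",b.sum(),q.min(0).round(1),q.max(0).round(1),"fit z=a+bx+cy",np.linalg.lstsq(np.c_[np.ones(len(q)),q[:,:2]],q[:,2],rcond=None)[0].round(4))
    m=(L[...,2]>122)&(L[...,2]<138)&(abs(L[...,0])<32)&(L[...,1]>40)&(L[...,1]<150)
    for nm,mm in(("org",m&(hsv[...,1]>130)&((hsv[...,0]<20))),("blk",m&(p.max(-1)<70))):
        q=L[mm]
        if len(q)>5: print(n,nm,len(q),np.median(q,0).round(1),np.percentile(q,3,axis=0).round(1),np.percentile(q,97,axis=0).round(1))
E
python3 look2.py 5
```

```text
9.875 [0.59105583 0.23524308 0.20258563] 0.05984590943560692 [ 0.03951833 -0.66245649  0.08328042]
top cover 807 [-40.2 -97.2  78. ] [37.4  8.6 96.2] fit z=a+bx+cy [ 8.67453e+01 -2.70000e-03 -9.30000e-03]
top org 35 [ 10.8  94.9 131.7] [  7.2  81.7 124.8] [ 15.1 108.8 134.3]
top blk 37 [ -8.9  91.3 131.2] [-13.6  80.  126.3] [ -4.2 104.5 135.8]
scene cover 459 [-40.5 -95.3  80.5] [45.  14.3 95.3] fit z=a+bx+cy [8.77411e+01 6.40000e-03 2.70000e-03]
scene org 52 [ 15.9 102.9 131.4] [  9.9  87.5 122.7] [ 19.9 116.4 136.3]
scene blk 16 [ -2.4 115.2 131.7] [ -7.4 110.6 124.1] [  1.9 118.7 135.7]
```

View pics/m5_scene.png

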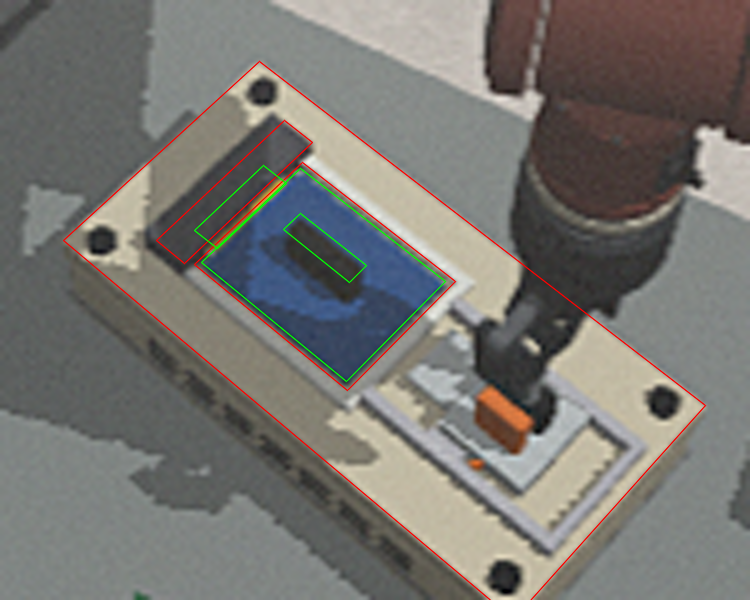

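View pics/m5_top.png

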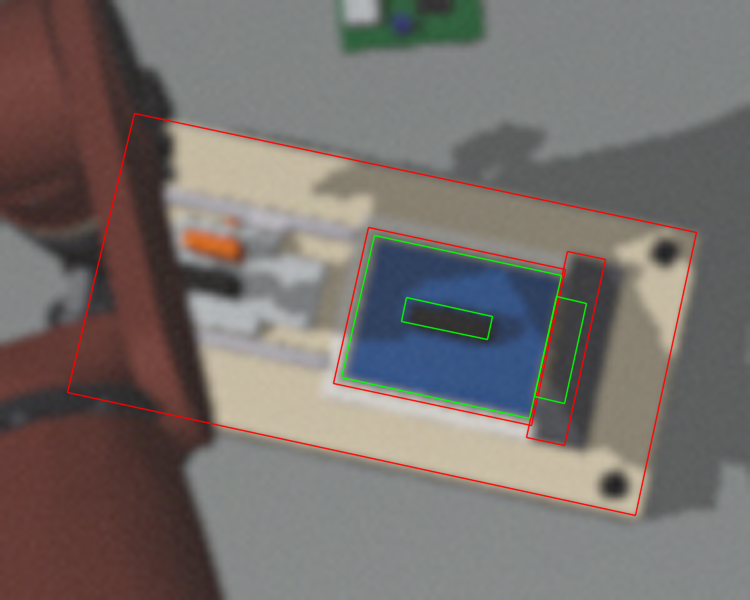

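The cover lies flat in its seat and matches the green seat overlay in both views. The fitted slope is under 0.01 and its top is at about 87 mm. Next I locate the slide grip from the unobstructed first pictures.

```bash
 python3 - <<'E'
from h import *
for n in("top","scene"):
    p,d,X=load(n);L=tf(np.linalg.inv(TI),X)*1000
    hsv=cv2.cvtColor(p,cv2.COLOR_RGB2HSV)
    m=(L[...,2]>124)&(L[...,2]<138)&(abs(L[...,0])<32)&(L[...,1]>40)&(L[...,1]<150)
    for nm,mm in(("org",m&(hsv[...,1]>130)&((hsv[...,0]<20))),("blk",m&(p.max(-1)<70))):
        q=L[mm]
        if len(q)>5: print(n,nm,len(q),np.median(q,0).round(1),q.min(0).round(1),q.max(0).round(1))
    k=2; 
    pol=[]
    for g in (99,):
        pol+=[(tf(TI,box(-13,0,g-17,g+17,131)),(0,255,0)),(tf(TI,box(8,19,g-17,g+17,131)),(255,0,0)),(tf(TI,box(-30,30,g-30,g+30,95)),(0,0,255)),(tf(TI,box(-20,20,g-61,g-30,88)),(0,0,255))]
    cv2.imwrite(f"pics/s_{n}.png",overlay(n,p,pol,9,proj(n,tf(TI,[0,.09,.1])),(60,80)))
E
```

```text
top org 34 [ 10.8  94.6 131.1] [  6.6  81.4 125.1] [ 14.8 109.  137.4]
top blk 45 [ -8.6  92.7 131.4] [-14.1  79.  124.5] [ -3.1 111.5 135.6]
scene org 51 [ 15.9 102.4 131.6] [  8.2  85.6 124.5] [ 20.3 116.8 137.3]
scene blk 61 [ -3.  101.  131.2] [ -9.7  83.4 124.1] [  1.8 119.  137.9]
```

View pics/s_top.png

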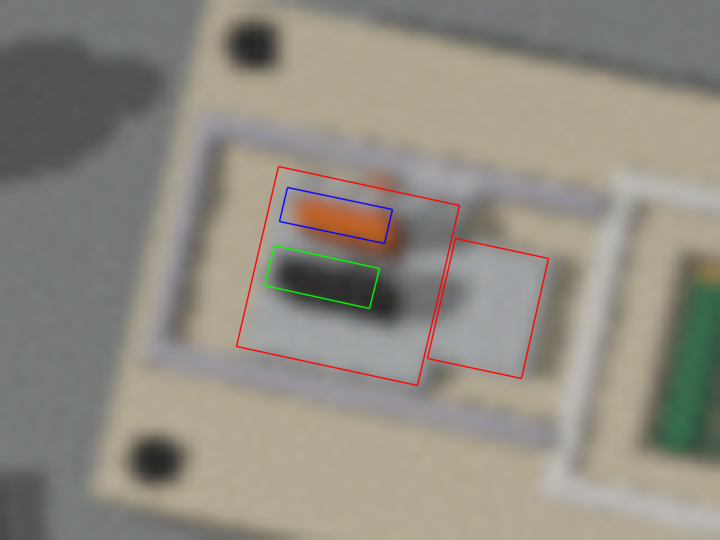

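View pics/s_scene.png

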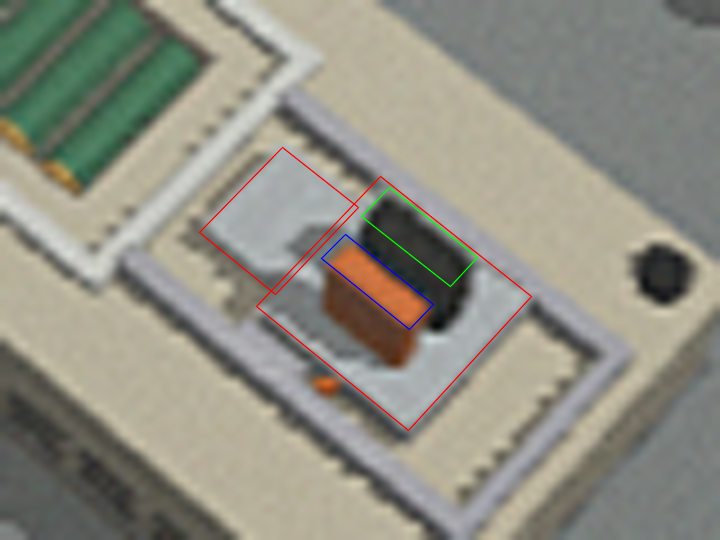

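The pinch point is at about instrument (0, 98) mm. Both pictures fit that: in scene the tab is at (385,285) and the post at (420,240).

```bash
 cat >> h.py <<'E'
def sl(x,y,z): return toolT(tf(TI,np.array([x,y,z])/1000),-13.63)
E
python3 - <<'E'
from h import *
for a in((0,98,190),(0,98,102)):print(a,rel(sl(*a)))
E
```

```text
(0, 98, 190) (array([-0.0003,  0.0007,  0.0004]), array([-0.0499,  0.0007,  0.0397]))
(0, 98, 102) (array([-0.0003,  0.0007,  0.0004]), array([-0.0496,  0.0008,  0.333 ]))
```

Emit:
play_rows(steps=[[[0,0,0],[-0.05,0.001,0.04],0.7],[[0,0,0],[-0.05,0.001,0.1],0.7],[[0,0,0],[-0.05,0.001,0.2],0.7],[[0,0,0],[-0.05,0.001,0.29],0.7],[[0,0,0],[-0.05,0.001,0.333],0.7],[[0,0,0],[-0.05,0.001,0.333],0.7],[[0,0,0],[-0.05,0.001,0.333],0.7]], force=30)

```text
clock: 10.85
tcp_pos: [0.588, 0.2176, 0.103]
tcp_rot: [2.468, 1.942, 0.001]
wrist_force: [-0.7, 0.4, 0.6]
width: 0.0598
```

```bash
python3 look2.py 6;python3 - <<'E'
from h import *
print(rel(sl(0,98,102)))
E
```

```text
10.85 [0.58798845 0.21758164 0.10299915] 0.0597773127277007 [-0.67614041  0.35790995  0.58552904]
top cover 818 [-40.7 -95.8  79.5] [ 37.8   8.8 106.7] fit z=a+bx+cy [ 8.68351e+01 -9.30000e-03 -8.50000e-03]
scene cover 368 [-41.7 -95.1  80.3] [45.8 15.  95.1] fit z=a+bx+cy [8.79795e+01 3.30000e-03 1.30000e-02]
scene org 16 [ 17. 113. 130.] [  9.8 100.5 124.4] [ 20.3 116.2 134.8]
scene blk 28 [ -2.3 111.3 129.9] [-27.5  95.3 122.3] [ 19.6 118.9 136.1]
(array([ 0.0014, -0.0002,  0.0003]), array([-0.0013, -0.0039,  0.0053]))
```

View pics/m6_scene.png

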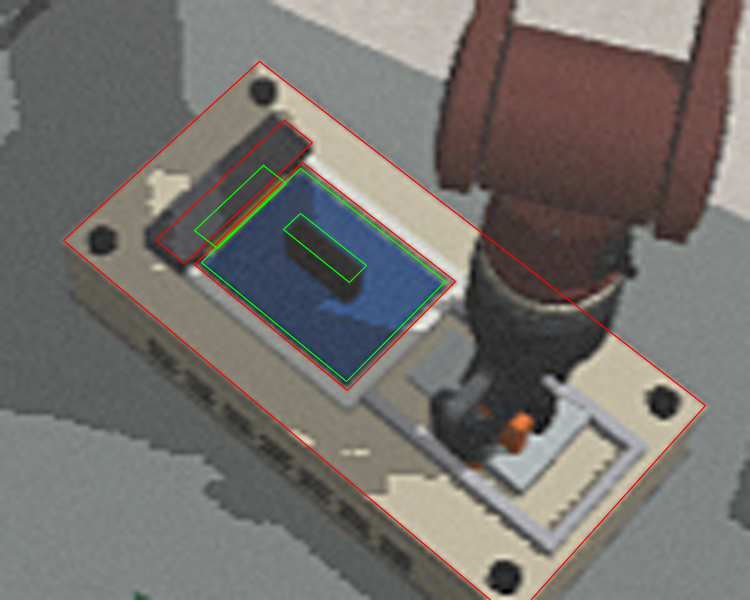

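The fingers straddle the tab, visible at (515,430), and the post. I close on them.

Emit:
play_rows(steps=[[[0,0,0],[-0.001,-0.003,0.003],0.45],[[0,0,0],[-0.001,-0.003,0.003],0.3],[[0,0,0],[-0.001,-0.003,0.003],0.2],[[0,0,0],[-0.001,-0.003,0.003],0],[[0,0,0],[-0.001,-0.003,0.003],0],[[0,0,0],[-0.001,-0.003,0.003],0],[[0,0,0],[-0.001,-0.003,0.003],0]])

```text
clock: 11.82
tcp_pos: [0.5869, 0.2185, 0.1046]
tcp_rot: [2.468, 1.943, 0.002]
wrist_force: [-5.9, 0.5, 7.8]
width: 0.0252
```

```bash
python3 - <<'E'
from h import *
s=sense();print(s["width"],s["wrist_force"],s["torque"],tf(np.linalg.inv(TI),s["tcp_pos"])*1000)
for y in(98,90,70,52,49):print(y,rel(sl(0,y,102)))
E
```

```text
0.025156385277081625 [-5.8925572   0.49022116  7.80463497] [-0.04037809  0.38121011 -0.02685854] [ -0.3747649   98.66203883 104.62638126]
98 (array([ 0.0008, -0.0005,  0.0006]), array([-0.0022,  0.0012,  0.0088]))
90 (array([ 0.0008, -0.0005,  0.0006]), array([-0.0289,  0.0012,  0.0087]))
70 (array([ 0.0008, -0.0005,  0.0006]), array([-0.0955,  0.0012,  0.0087]))
52 (array([ 0.0008, -0.0005,  0.0006]), array([-0.1555,  0.0011,  0.0086]))
49 (array([ 0.0008, -0.0005,  0.0006]), array([-0.1655,  0.0011,  0.0086]))
```

The width of 25 mm means the tab is fully pressed. The handle also read about 1 mm under its true width. Now I push the slide.

Emit:
play_rows(steps=[[[0,0,0],[-0.015,0,0],0],[[0,0,0],[-0.03,0,0],0],[[0,0,0],[-0.045,0,0],0],[[0,0,0],[-0.06,0,0],0],[[0,0,0],[-0.075,0,0],0],[[0,0,0],[-0.09,0,0],0],[[0,0,0],[-0.105,0,0],0],[[0,0,0],[-0.12,0,0],0],[[0,0,0],[-0.125,0,0],0],[[0,0,0],[-0.125,0,0],0]])

```text
clock: 13.08
tcp_pos: [0.5779, 0.1816, 0.1047]
tcp_rot: [2.468, 1.943, 0.001]
wrist_force: [-4.2, 0.2, 3.1]
width: 0.025
```

```bash
python3 look2.py 7; python3 - <<'E'
from h import *
s=sense();print(tf(np.linalg.inv(TI),s["tcp_pos"])*1000)
E
```

```text
13.075 [0.57788571 0.18156673 0.10466606] 0.0249897017188555 [-4.17152146  0.16957346  3.11999296]
top cover 747 [-41.  -96.3  79.6] [37.8  7.  96.8] fit z=a+bx+cy [ 8.71139e+01 -8.90000e-03 -1.30000e-03]
scene cover 264 [-40.  -95.7  80.9] [44.9 13.1 94.2] fit z=a+bx+cy [8.79037e+01 4.80000e-03 6.80000e-03]
scene org 12 [  8.7  75.9 131.1] [  4.4  71.7 124.6] [ 13.2  78.5 133.4]
scene blk 22 [ -3.1  74.5 131.8] [-13.5  69.4 125. ] [ 22.   80.9 136.1]
[ -0.41352171  60.68959206 104.66163112]
```

View pics/m7_scene.png

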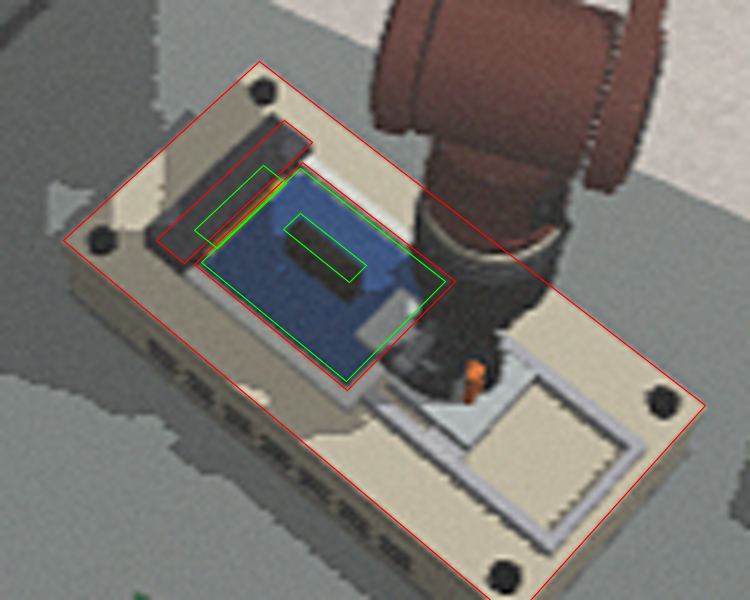

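The tongue now covers the cover's free edge at (385,325), and the slide has moved about 38 mm. I continue gently to the stop.

Emit:
play_rows(steps=[[[0,0,0],[-0.007,0,0],0],[[0,0,0],[-0.014,0,0],0],[[0,0,0],[-0.021,0,0],0],[[0,0,0],[-0.021,0,0],0]])

```text
clock: 13.68
tcp_pos: [0.5775, 0.1801, 0.1047]
tcp_rot: [-2.467, -1.939, -0.014]
wrist_force: [1.4, 14.0, -2.8]
width: 0.0252
```

```bash
python3 - <<'E'
from h import *
s=sense();print(tf(np.linalg.inv(TI),s["tcp_pos"])*1000,s["wrist_force"])
E
```

```text
[ -0.44913723  59.14995605 104.72402406] [ 1.39426575 14.01641156 -2.75608312]
```

It meets a firm stop after 39.5 mm (14 N). One more light push will confirm it is the hard stop.

Emit:
play_rows(steps=[[[0,0,0],[-0.02,0,0],0],[[0,0,0],[-0.02,0,0],0],[[0,0,0],[-0.02,0,0],0]])

```text
clock: 14.05
tcp_pos: [0.5774, 0.18, 0.1048]
tcp_rot: [-2.463, -1.934, -0.029]
wrist_force: [1.4, 17.3, -3.2]
width: 0.0248
```

```bash
python3 - <<'E'
from h import *
s=sense();print(tf(np.linalg.inv(TI),s["tcp_pos"])*1000,s["wrist_force"],s["width"])
E
```

```text
[ -0.53259958  59.00406193 104.8077493 ] [ 1.3878964  17.33333563 -3.21634509] 0.024846605672483264
```

It is the hard stop: 17 N with no further travel. I ease off, open and lift.

Emit:
play_rows(steps=[[[0,0,0],[0,0,0],0],[[0,0,0],[0,0,0],0.5],[[0,0,0],[0,0,0],0.7],[[0,0,0],[0,0,0],0.7],[[0,0,0],[0,0,0],0.7],[[0,0,0],[0,0,-0.1],0.7],[[0,0,0],[0,0,-0.25],0.7],[[0,0,0],[0.1,0,-0.4],0.7],[[0,0,0],[0.3,0,-0.5],0.7],[[0,0,0],[0.5,0,-0.5],0.7],[[0,0,0],[0.7,0,-0.5],0.7],[[0,0,0],[0.7,0,-0.5],0.7]])

```text
clock: 15.55
tcp_pos: [0.6253, 0.3852, 0.2577]
tcp_rot: [-2.458, -1.939, -0.029]
wrist_force: [-0.2, -0.0, 0.0]
width: 0.0599
```

```bash
python3 look2.py 8; python3 - <<'E'
from h import *
for n in("top","scene"):
    p,d,X=load(n,8); g=56
    g=58.5
    pol=[(tf(TI,box(-13,0,g-17,g+17,131)),(0,255,0)),(tf(TI,box(8,19,g-17,g+17,131)),(255,0,0))]
    cv2.imwrite(f"pics/e_{n}.png",overlay(n,p,pol,8,proj(n,tf(TI,[0,.05,.1])),(70,90)))
    a,_,_=load(n,0)
    df=(cv2.absdiff(a,p).max(-1))
E
```

```text
15.55 [0.62525398 0.38515567 0.25771029] 0.05985167840766523 [-0.15343766 -0.04639463  0.03561848]
top cover 661 [-40.5 -97.9  76.8] [38.   8.7 94.7] fit z=a+bx+cy [ 8.71703e+01 -6.00000e-04 -2.70000e-03]
top org 32 [ 11.4  55.8 131.5] [  7.4  43.1 126. ] [ 15.3  68.1 135.8]
top blk 38 [ -9.7  52.9 132.3] [-13.6  40.6 127.6] [ -4.7  68.7 136.6]
scene cover 225 [-40.2 -94.2  80.5] [44.9 16.  95.1] fit z=a+bx+cy [8.79764e+01 2.28000e-02 1.37000e-02]
scene org 46 [ 15.2  63.7 131.7] [  9.6  49.  127.7] [ 19.9  77.3 136. ]
scene blk 60 [ -2.2  64.5 132.2] [ -8.8  47.7 123.4] [  1.9  80.  136.6]
```

View pics/e_scene.png

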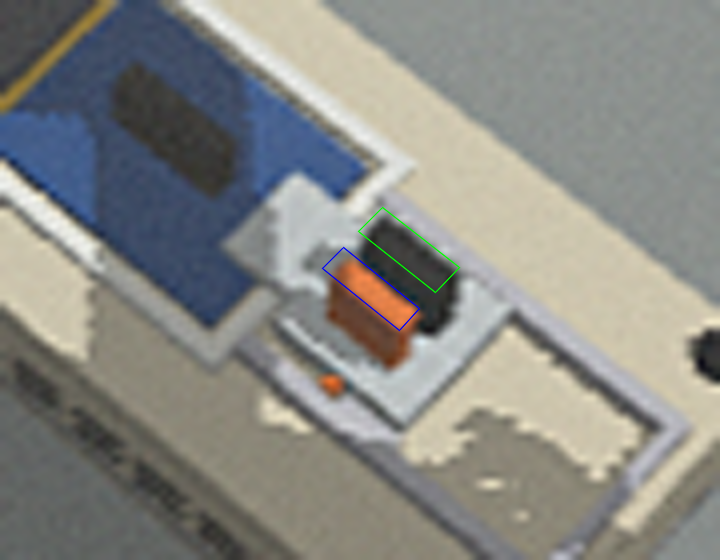

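View pics/e_top.png

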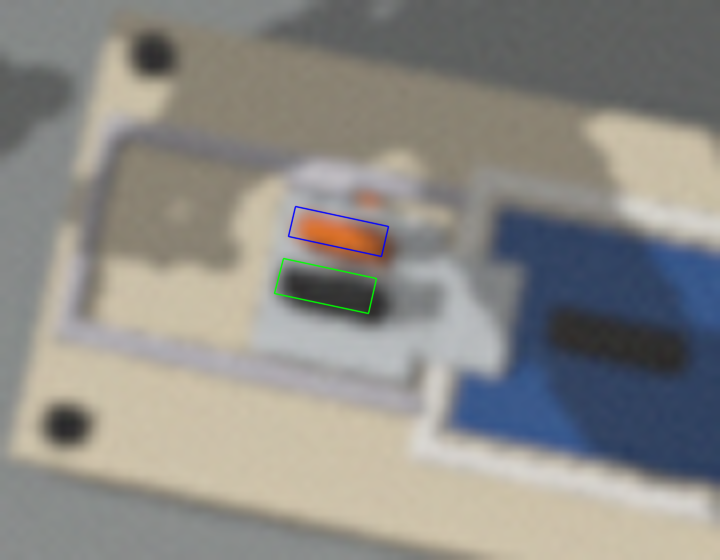

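View pics/m8_top.png

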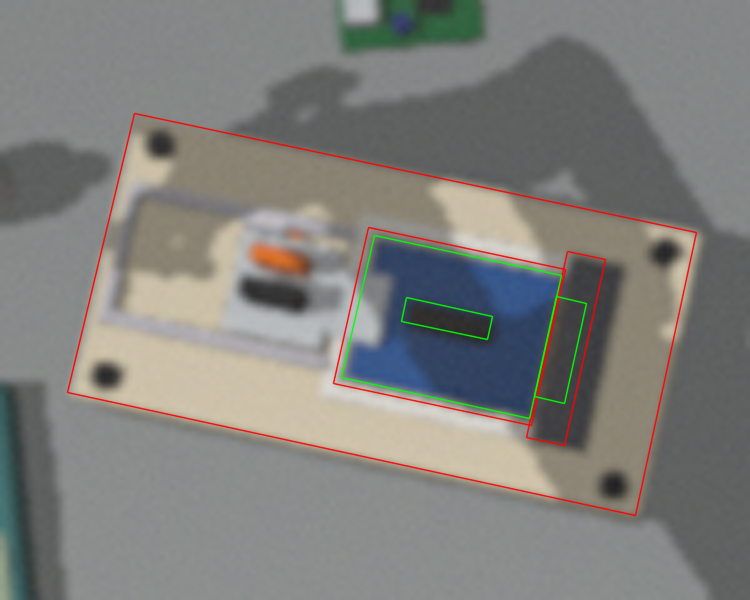

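```bash
python3 -c "
from rig import *
print(job_done(),sense()['clock'])"
```

```text
the job is handed in; nothing more can be done
the job is handed in; nothing more can be done
```

The smaller blue cover is refitted, the slide is pushed home and locked, and I handed the job in at about 15.6 s of the 54 s allowed. No verdict was reported.

**What I did:** I picked the cover up by its handle and slid its lip under the ledge at about a 9.5° tilt. I then lowered it flat, pinched the tab against the post (25 mm wide, so pressed), pushed the slide to its stop and let go.

**Last checks:**
- **Cover:** Both views show it lying on its seat, with its top about 87–88 mm above the bench and the lip out of sight under the ledge. The top camera gives a slope under 0.003. The scene camera gives about 0.02–0.03, but on a smaller, partly shadowed patch. That is still under the 0.04 rad limit.
- **Slide:** The gripper moved it about 39.5 mm until a firm stop at 17 N, and the cameras show 37–40 mm. I did not measure its starting position, so I cannot read 45 mm directly.
- **Tab:** It is back at its free spacing from the post to within 1 mm. A slide stopped short of home would have left it caught about 3 mm in, so the slide should be locked.
- **Robot:** It ended clear of everything, with wrist force near zero.
- **Bystanders:** I did not measure their positions at the end. The arm kept well above them, and no unexpected contact force showed in the readings.

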